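# Free the cork caught in the lid of the cork bin

## Robot

A 7-joint arm with a two-finger parallel gripper is mounted at the origin on a cart in front of the work surface, level with it; the furniture and walls round the work are solid. World frame = base frame: x ahead of the robot, y to its left, z up, the work surface at z = 0. Lengths are in m, angles in rad, forces in N, time in s.
With the tool pointing down it reaches from about 0.425 to 0.875 m from the base axis. Payload 9.9 kg.
Tool frame: the origin (TCP) lies midway between the tips of the shut fingers; the grasp point (between the pads) lies 19 mm behind it; z points along the fingers, y is the line along which they close (so a half turn about z gives the same grasp; the last joint's range is limited). The gripper opens to 85 mm and grips with 20 to 120 N. Pads are 22 mm wide; open, the fingers measure 114 mm over their backs; the gripper's body (76 mm by 85 mm) begins 54 mm behind the grasp point. The pads swing forward as they close: fully open they stand 13 mm farther back than shut.
Start: joints at [-1.242, 0.576, 0.025, 1.437, -0.015, 1.129, -0.057], TCP at [0.271, 0.618, 0.231] pointing down, gripper open.
Joint ranges: [-2.76, 2.76], [-0.34, 2.15], [-1.52, 1.57], [0.19, 2.46], [-1.09, 4.23], [0.17, 1.99], [-2.82, 2.82]. Speed limits (rad/s): [2.22, 2.22, 3.01, 3.01, 3.14, 3.14, 3.14].

## Interface

Orientations are given as a rotation vector (axis times angle).
In Python, from bench import env gives the robot as it stands.
- The arm moves only by the tool apply_moves, never from a script. Its argument "series" is one flat list of numbers, 7 for each row, row after row: the shift along the tool's x, y, z scaled (see below), then the turn, a rotation vector about the tool's x, y, z scaled (see below), then the opening, from 0 (shut) to 1 (fully open). In form: [dx, dy, dz, wx, wy, wz, fingers, dx, dy, dz, wx, wy, wz, fingers, ...]. A call has 1 to 12 rows; each row is the pose to reach, as a shift and turn from the pose commanded when the call began, along the tool's axes at that moment, turning the shorter way round; what a row does not reach only later rows make up. The controller multiplies each number of a shift by 0.75 m and each number of a turn by 360 degrees. A row lasts 1/10 s, in which the tool goes at most 50 mm and 8.59 degrees, less where a joint would pass 70% of its speed; a pose out of reach is approached as far as the arm can. A call with a number of a shift or a turn outside -1 to 1 is refused whole. A call with a gripper value outside its range is refused whole. The fingers move at their own pace and stop on an object; "grip_force" is the grip in N (left out, the last holds). Time passes only in rows, so rows that repeat a pose let the fingers close. It gives the time, the measured TCP pose, the force, the opening and the grip force at its end, in the units of the state.
- env.read_state(): the state, without advancing time (a new reading comes with each control period).
- env.camera(name): name is "scene" or "top" or "wrist"; returns the picture (480x640x3 uint8, red, green, blue); there is no depth.
- env.get_calibration(name): a dict with "vertical_fov" (degrees; the focal length in pixels is half the picture's height over the tangent of half this angle, whatever the lens; pixels are square), "cx", "cy" (the principal point, pixels), "k1" (the pictures are not rectified: a ray, as slopes to the right and down, at radius r is drawn at 1 + k1 r^2 times it, then the intrinsics apply), "R" (3x3) and "t" (3): a world point X has camera coordinates R X + t; the wrist camera has in their place "mount" (4x4, takes a point from camera to tool coordinates, whose origin is the TCP and whose axes are the flange's). Camera axes: x right, y down, z forward; pixel columns grow to the right and rows downward; lengths in m; the calibration is good to about 2 mm. A picture is of the moment at which its call begins: read the wrist's pose just before it. get_calibration takes no time and is no camera call.
- env.finish_job(): hands the job in; it is judged then, once.
The state is a dict: "time": time; "q": joint angles; "dq": joint speeds; "tau": joint torques, N m; "eef_pos": TCP position; "eef_rot": TCP orientation; "ft_force": force on the tool from outside, world axes, zero at the start; "torque": the same for the moment, N m; "gripper_width": opening from 0.0 (shut) to 1.0 (fully open); "gripper_force": force on a finger pad.
Only numpy, scipy, OpenCV 4.12 (cv2) and the standard library are available. Lean on these libraries where they do the work, as an engineer would, in place of code of your own. Each camera call takes 0.05 s, during which the arm holds its last target. There are 200 camera calls.

## Task

A wine cork is caught between the lid and the rim of the small round cork bin, so the lid stands ajar. With the fingertips, press the bin's front lever all the way down so that the lid swings wide open and the cork drops inside, then let the lever come up slowly, easing the lid down until it is fully shut without slamming. Work the lid by its lever only, without touching the lid or the cork, leave the glass, jigger and bottle stopper where they stand, and finish with the hand clear of everything.

Things in the scene. Friction and masses are not known exactly. Their poses are not given: they have to be found in the camera images.
- bin: Countertop cork bin, fixed to the worktop: white round bucket 136 mm across on a black base, steel lid, 161 mm high in all, rim 142 mm high. Origin at the centre of its underside; x points to its rear (lid hinge, narrow black housing), -x to its front, where the lever comes out. Inner radius 64 mm, inner floor 56 mm above the worktop.
- lever_pad (a point): Centre of the top face of the black ribbed pad (32 mm along the lever, 34 mm across, 7 mm thick) at the end of the bin's front lever, 150 mm in front of the bin's axis. 46 mm above the worktop with the lid shut, 3 mm lower while the cork holds the lid ajar, 20 mm at its stop. The point moves with the pad. Free space above; the bucket's front wall is 81 mm behind it.
- lid_hinge (a joint): Angle of the lid about its rear hinge: 0 shut, 1.2 rad wide open (lever at its stop); 0.046 rad for each millimetre that the pad goes down. About 0.14 at the start, resting on the cork. It falls shut by its weight when the lever is let go; landing faster than 1.5 rad/s (pad rising faster than about 30 mm/s) is a slam.
- lever (a joint): Angle of the lever about its pivot under the middle of the bin: 0 with the lid shut, 0.175 rad at its stop (pad 26 mm lower and tilted forward by that angle). Pressing takes about 4 to 7 N at the pad at first, less as the lid comes up; let go, the lid's weight sends the lever up again at once.
- lid: The domed steel lid, 145 mm across, hinged at the rear of the bin. Origin on the hinge axis, 88 mm behind the bin's axis and 144 mm high. Not to be touched.
- cork_mid (a point): Middle of the caught wine cork (23 mm across, 44 mm long), which lies across the bin's front rim under the lid, its outer end showing; most of it is inside, so it tips in once the lid rises. Not to be touched.
- wine_glass: Stemmed wine glass, 81 mm across, 201 mm high, beside the bin on its right; origin at the centre of its foot. Leave alone.
- jigger: Plated double jigger, 43 mm across, 70 mm high, to the left of the bin; origin at the centre of its underside. Leave alone.
- bottle_stopper: Plated bottle stopper with a ball grip, 25 mm across, 49 mm high, standing to the right of the lever; origin at the centre of its underside. Leave alone.
- cork: The same cork; origin at the centre of its inner end, z along it towards its outer end.

How it is judged:
On the way:
1. the lid is held wide open by the lever (over 1.0 rad) and the cork lies inside the bin (value of joint lid_hinge above 1 rad and z of cork_mid in the frame of bin below 0.125 m and horizontal distance between cork_mid and bin below 0.064 m), for 0.2 s.
At the end, for the whole second after the job is handed in: The lid is fully shut (within 0.03 rad), the cork lies inside the bin, and the glass, jigger and stopper still stand upright (value of joint lid_hinge below 0.03 rad and z of cork_mid in the frame of bin between 0.05 and 0.125 m and horizontal distance between cork_mid and bin below 0.064 m and angle between each of wine_glass, jigger, bottle_stopper's own z axis and vertical below 0.1 rad); the robot touches nothing.
It fails at once if the lid slams: it moves shut faster than 1.5 rad/s within its last 0.3 rad (value of joint lid_hinge below 0.3 rad and velocity of joint lid_hinge below -1.5 rad/s).
It fails at once if the robot touches the lid (contact force between any of the fingers, the arm and lid above 0.5 N).
It fails at once if the robot touches, lifts or carries the cork (contact force between any of the fingers, the arm and cork above 0.2 N or height (world z) of cork_mid above 0.19 m).
It fails at once if the wine glass, jigger or bottle stopper is shifted more than 15 mm (distance of any of wine_glass, jigger, bottle_stopper from where it was at the start of the episode above 0.015 m).
It also fails if it takes over 32 s, if anything falls off the work surface, if the arm or the gripper's body presses on something with over 40 N, if the wrist force passes 120 N, or if a joint passes its speed limit or range.

## Working session

There is one attempt and no reset: what is moved stays moved. The work goes in short steps, Python scripts to look and compute and a tool call to move; the robot and the scene stay as the last step left them, time stands still between calls to the robot, and variables do not carry over. Pictures are saved under pics/ and viewed, at most 10 in all, crops included, and the job is handed in when it is done.

Besides the shell and the picture viewer there is one more tool, called by a JSON object that holds its "fn" and its "kwargs". apply_moves: Moves the arm, as the interface text tells. Its arguments: {"type":"object","properties":{"series":{"type":"array"},"grip_force":{"type":"number"}},"required":["series"]}

```bash
mkdir -p pics
cat > h.py <<'E'
import numpy as np, cv2
from scipy.spatial.transform import Rotation as Ro
from bench import env
def snap(n,f):
    im=env.camera(n); cv2.imwrite('pics/'+f,cv2.cvtColor(im,cv2.COLOR_RGB2BGR)); return im
def K(c):
    f=240/np.tan(np.radians(c['vertical_fov'])/2); return np.array([[f,0,c['cx']],[0,f,c['cy']],[0,0,1]]),np.array([c['k1'],0,0,0.])
def ray(n,uv):
    c=env.get_calibration(n);k,d=K(c);R=np.array(c['R']);t=np.array(c['t'])
    p=cv2.undistortPoints(np.array([[uv]],float),k,d)[0,0]
    return -R.T@t, R.T@np.array([*p,1])
def onplane(n,uv,z):
    o,d=ray(n,uv); return o+d*(z-o[2])/d[2]
def proj(n,X):
    c=env.get_calibration(n);k,d=K(c)
    return cv2.projectPoints(np.array([X],float),cv2.Rodrigues(np.array(c['R']))[0],np.array(c['t'],float),k,d)[0][0,0]
E
python3 - <<'E'
from h import *
snap('scene','s1.png');snap('top','t1.png');s=env.read_state();print(s)
for n in('scene','top','wrist'):print(env.get_calibration(n))
E
```

```text
{'time': 0.1, 'q': array([-1.24182915,  0.57643931,  0.02482269,  1.43783085, -0.0150023 ,
        1.12900061, -0.05649464]), 'dq': array([ 0.00106115, -0.00025162, -0.00046422, -0.0008547 ,  0.00023986,
        0.00131595,  0.00060489]), 'tau': array([ 7.06200924e-03, -7.67310905e+01,  2.25783415e+00, -2.86606818e+01,
        1.58213679e-02,  8.72357487e-03, -3.46508614e-05]), 'eef_pos': array([0.27058853, 0.61794276, 0.23053178]), 'eef_rot': array([-6.43641088e-01, -3.07469940e+00,  2.31452073e-03]), 'ft_force': array([-0.73883812,  0.39873016, -0.04588062]), 'torque': array([-0.06701207,  0.01938498, -0.01448026]), 'gripper_force': 0.0, 'gripper_width': 1.0014898460829438}
{'vertical_fov': 49.88819828669158, 'cx': 310.35720135655066, 'cy': 241.08607526353632, 'k1': -0.019329895162275477, 'R': array([[ 0.58826932, -0.808285  ,  0.02479035],
       [-0.37896012, -0.30262908, -0.87453122],
       [ 0.71437275,  0.50506534, -0.48433519]]), 't': array([-0.28878428,  0.34524537,  0.56628324])}
{'vertical_fov': 53.444989534655775, 'cx': 319.2733263785514, 'cy': 238.41691655452476, 'k1': 0.025960607973614356, 'R': array([[-0.06815058, -0.9976641 , -0.00467429],
       [-0.95483447,  0.06658165, -0.28958249],
       [ 0.28921727, -0.01527204, -0.95714165]]), 't': array([0.11356679, 0.57775095, 0.93015854])}
{'vertical_fov': 62.15879770801312, 'cx': 312.51460303186457, 'cy': 242.74391152374224, 'k1': -0.0025348800734648074, 'mount': array([[-1.44973419e-03, -9.54991891e-01, -2.96628365e-01,
         7.55607574e-02],
       [ 9.99998825e-01, -1.53227856e-03,  4.57849471e-05,
         5.60695931e-05],
       [-4.98241537e-04, -2.96627950e-01,  9.54992990e-01,
        -1.43526497e-01],
       [ 0.00000000e+00,  0.00000000e+00,  0.00000000e+00,
         1.00000000e+00]])}
```

View pics/t1.png

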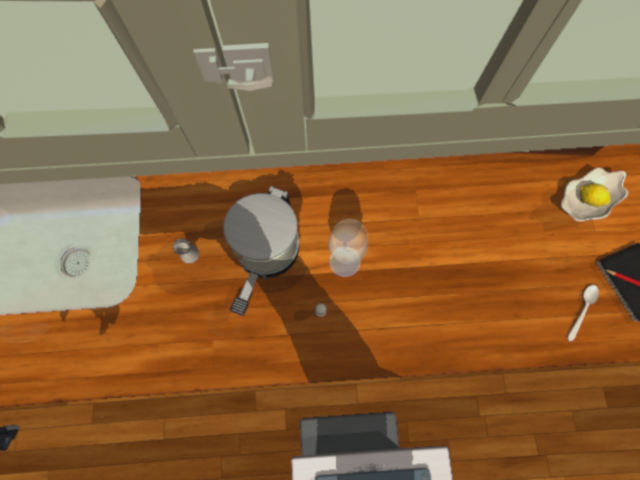

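View pics/s1.png

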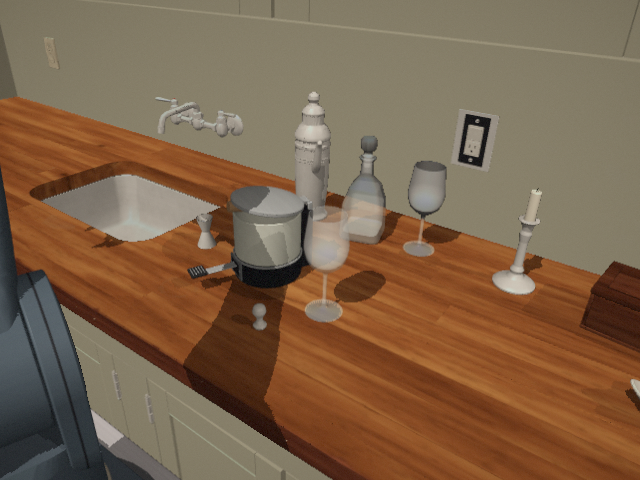

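The top view shows the pad at about (239,307), the lever running up to (252,280), the bin around (262,235) and the hinge at (279,192). It also shows the stopper at (320,310), the jigger at (186,250) and the glass at (346,260). In the scene view the pad is at about (197,271).

Run:
```python
from h import *
t=cv2.imread('pics/t1.png');s=cv2.imread('pics/s1.png')
def dark(im,x0,x1,y0,y1,th):
    g=im[y0:y1,x0:x1].max(2)<th; n,l,st,c=cv2.connectedComponentsWithStats(g.astype('uint8'))
    for i in range(1,n):
        if st[i,4]>20:print(st[i]+[x0,y0,0,0,0],c[i]+[x0,y0])
print('top');dark(t,222,262,285,325,75)
print('scene');dark(s,180,215,258,285,70)
for uv in [(239,305)]:print('pad',onplane('top',uv,.043))
print('pad scene',onplane('scene',(197,271),.043))
print('hinge',onplane('top',(279,192),.144)); print('lid c~',onplane('top',(261,228),.16))
print('stopper foot',onplane('top',(321,312),.02),onplane('scene',(260,326),0)); print('jig',onplane('scene',(206,245),0),'glass',onplane('scene',(324,311),0))
cv2.imwrite('pics/c1.png',np.hstack([cv2.resize(t[260:330,215:275],None,fx=6,fy=6),cv2.resize(s[240:310,180:240],None,fx=6,fy=6)]))
```

```text
top
[236 297  12  18  34] [243.20588235 304.73529412]
scene
[188 266  20  13 116] [197.44827586 272.53448276]
[209 278   6   6  23] [212.2173913  279.95652174]
pad [0.46094958 0.25382397 0.043     ]
pad scene [0.45901041 0.25008124 0.043     ]
hinge [0.67225081 0.15056218 0.144     ]
lid c~ [0.59131663 0.18844834 0.16      ]
stopper foot [0.43719253 0.08011461 0.02      ] [0.44600361 0.07906386 0.        ]
jig [0.59296003 0.36879735 0.        ] glass [0.55349713 0.01385631 0.        ]
```

View pics/c1.png

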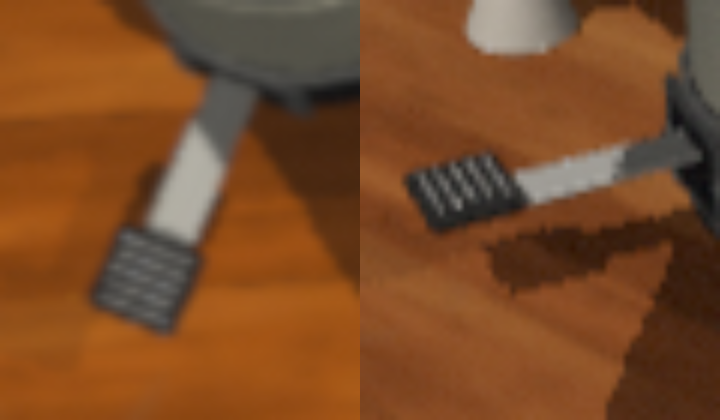

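The two views agree on the pad: (0.459, 0.2515), with the lever pointing at -25.5°. The hinge-to-pad distance comes out at 236 mm (238 expected). The tool's x axis already points away from the bin along the lever, so no turn is needed.

{"fn": "apply_moves", "kwargs": {"series": [-0.21,-0.173,0.05,0,0,0,0,-0.419,-0.346,0.1,0,0,0,0,-0.419,-0.346,0.1,0,0,0,0,-0.419,-0.346,0.1,0,0,0,0,-0.419,-0.346,0.1,0,0,0,0,-0.419,-0.346,0.1,0,0,0,0,-0.419,-0.346,0.1,0,0,0,0,-0.419,-0.346,0.1,0,0,0,0,-0.419,-0.346,0.1,0,0,0,0,-0.419,-0.346,0.1,0,0,0,0,-0.419,-0.346,0.1,0,0,0,0]}}

```text
time: 1.2
eef_pos: [0.4542, 0.2553, 0.1562]
eef_rot: [-0.643, -3.074, -0.001]
ft_force: [0.0, 0.6, -0.0]
gripper_width: -0.003
gripper_force: 0.0
```

Run:
```python
from h import *
s=env.read_state();snap('wrist','w1.png')
print(s['time'],s['eef_pos'],s['eef_rot'],s['ft_force'],s['gripper_width']);R=Ro.from_rotvec(s['eef_rot']).as_matrix();print(R)
e=np.array([.459,.2515,.043]);print('to pad in tool',R.T@(e-s['eef_pos']))
c=env.get_calibration('wrist');M=np.array(c['mount']);k,d=K(c)
T=np.eye(4);T[:3,:3]=R;T[:3,3]=s['eef_pos'];C=np.linalg.inv(T@M)
print('pad pixel',cv2.projectPoints(e[None],cv2.Rodrigues(C[:3,:3])[0],C[:3,3],k,d)[0])
```

```text
1.2 [0.45422336 0.25534708 0.15623722] [-6.43427993e-01 -3.07441840e+00 -6.50785266e-04] [ 0.02854827  0.60921384 -0.02955662] -0.0029122595734419306
[[-9.16075754e-01  4.01004978e-01 -4.69100962e-04]
 [ 4.01004743e-01  9.16075829e-01  5.21530531e-04]
 [ 6.38868391e-04  2.89649764e-04 -9.99999754e-01]]
to pad in tool [-0.0059908  -0.00164156  0.11323294]
pad pixel [[[309.98842699 245.28762128]]]
```

View pics/w1.png

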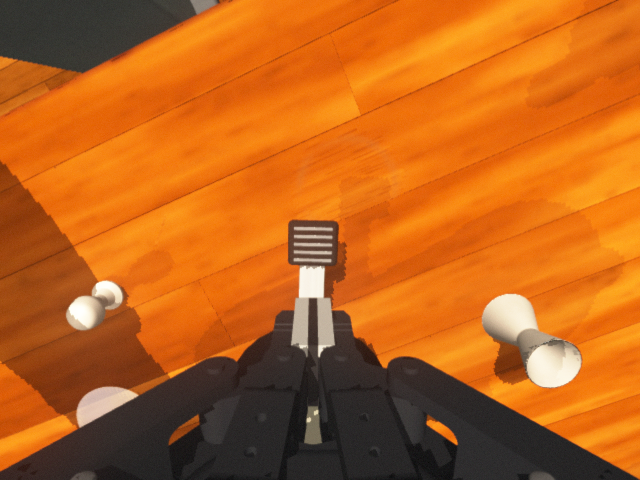

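Wrist view: the pad is at (314,243), against a prediction of (310,245), so the position is confirmed to about 2 mm. The TCP is 6 mm outboard of the pad centre, as intended. Next I descend to just above the pad.

{"fn": "apply_moves", "kwargs": {"series": [0,0,0.04,0,0,0,0,0,0,0.08,0,0,0,0,0,0,0.12,0,0,0,0,0,0,0.14,0,0,0,0,0,0,0.144,0,0,0,0,0,0,0.144,0,0,0,0]}}

```text
time: 1.85
eef_pos: [0.454, 0.2558, 0.0482]
eef_rot: [-0.64, -3.075, -0.0]
ft_force: [0.2, 0.7, 0.6]
gripper_width: 0.004
gripper_force: 0.0
```

{"fn": "apply_moves", "kwargs": {"series": [0,0,0.003,0,0,0,0,0,0,0.006,0,0,0,0,0,0,0.009,0,0,0,0,0,0,0.012,0,0,0,0,0,0,0.014,0,0,0,0,0,0,0.014,0,0,0,0]}}

```text
time: 2.45
eef_pos: [0.4546, 0.2552, 0.0383]
eef_rot: [0.643, 3.075, 0.002]
ft_force: [-1.3, 1.9, 5.9]
gripper_width: 0.002
gripper_force: 2.8
```

Contact at 5.9 N. I keep pressing at about 20 mm/s.

{"fn": "apply_moves", "kwargs": {"series": [0,0,0.0025,0,0,0,0,0,0,0.005,0,0,0,0,0,0,0.0075,0,0,0,0,0,0,0.01,0,0,0,0,0,0,0.0125,0,0,0,0,0,0,0.015,0,0,0,0,0,0,0.0175,0,0,0,0,0,0,0.02,0,0,0,0,0,0,0.0215,0,0,0,0,0,0,0.0215,0,0,0,0]}}

```text
time: 3.45
eef_pos: [0.4548, 0.2541, 0.0214]
eef_rot: [0.645, 3.075, -0.001]
ft_force: [-0.9, 1.0, 1.2]
gripper_width: 0.005
gripper_force: 1.0
```

Run:
```python
from h import *
a=snap('scene','s2.png');b=snap('top','t2.png');print(env.read_state()['ft_force'])
A=cv2.imread('pics/s2.png');B=cv2.imread('pics/t2.png')
cv2.imwrite('pics/c2.png',np.hstack([cv2.resize(A[150:310,160:360],(400,320)),cv2.resize(B[160:320,160:360],(400,320))]))
```

```text
[-0.6373961  -0.07649478  1.88331417]
```

View pics/c2.png

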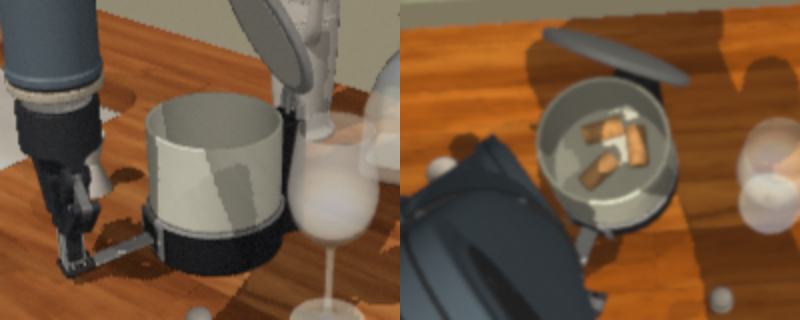

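The lid is up and nothing is left on the rim: three corks lie inside (top crop, around (615,150)). I press a little further until I feel the stop, then hold.

{"fn": "apply_moves", "kwargs": {"series": [0,0,0.002,0,0,0,0,0,0,0.003,0,0,0,0,0,0,0.004,0,0,0,0,0,0,0.004,0,0,0,0,0,0,0.004,0,0,0,0,0,0,0.004,0,0,0,0]}}

```text
time: 4.15
eef_pos: [0.455, 0.2543, 0.02]
eef_rot: [0.645, 3.074, 0.001]
ft_force: [-3.9, -2.2, 22.9]
gripper_width: -0.003
gripper_force: 11.8
```

The stop is reached at z = 0.020 with 23 N. Now I ease it up at about 10 mm/s.

{"fn": "apply_moves", "kwargs": {"series": [0,0,-0.0015,0,0,0,0,0,0,-0.003,0,0,0,0,0,0,-0.0045,0,0,0,0,0,0,-0.006,0,0,0,0,0,0,-0.0075,0,0,0,0,0,0,-0.009,0,0,0,0,0,0,-0.0105,0,0,0,0,0,0,-0.012,0,0,0,0,0,0,-0.0135,0,0,0,0,0,0,-0.015,0,0,0,0,0,0,-0.0165,0,0,0,0,0,0,-0.018,0,0,0,0]}}

```text
time: 5.35
eef_pos: [0.4547, 0.2544, 0.0324]
eef_rot: [0.644, 3.075, 0.0]
ft_force: [1.7, -2.5, 3.5]
gripper_width: -0.002
gripper_force: 1.7
```

{"fn": "apply_moves", "kwargs": {"series": [0,0,-0.001,0,0,0,0,0,0,-0.002,0,0,0,0,0,0,-0.003,0,0,0,0,0,0,-0.004,0,0,0,0,0,0,-0.005,0,0,0,0,0,0,-0.006,0,0,0,0,0,0,-0.007,0,0,0,0,0,0,-0.008,0,0,0,0,0,0,-0.009,0,0,0,0,0,0,-0.01,0,0,0,0,0,0,-0.011,0,0,0,0,0,0,-0.012,0,0,0,0]}}

```text
time: 6.55
eef_pos: [0.4547, 0.2547, 0.0413]
eef_rot: [0.644, 3.075, 0.0]
ft_force: [3.2, -1.9, 4.8]
gripper_width: 0.0
gripper_force: 2.5
```

{"fn": "apply_moves", "kwargs": {"series": [0,0,-0.001,0,0,0,0,0,0,-0.002,0,0,0,0,0,0,-0.003,0,0,0,0,0,0,-0.004,0,0,0,0,0,0,-0.005,0,0,0,0,0,0,-0.006,0,0,0,0,0,0,-0.007,0,0,0,0,0,0,-0.008,0,0,0,0,0,0,-0.009,0,0,0,0,0,0,-0.01,0,0,0,0,0,0,-0.011,0,0,0,0,0,0,-0.012,0,0,0,0]}}

```text
time: 7.75
eef_pos: [0.4544, 0.2545, 0.0502]
eef_rot: [-0.644, -3.075, 0.0]
ft_force: [-0.5, 0.2, -0.5]
gripper_width: 0.002
gripper_force: 0.0
```

The force is gone at z = 0.050, so the lever is all the way up. I raise the hand clear and check.

{"fn": "apply_moves", "kwargs": {"series": [0,0,-0.02,0,0,0,0,0.01,0,-0.06,0,0,0,0,0.03,0,-0.11,0,0,0,0,0.06,0.03,-0.16,0,0,0,0,0.06,0.08,-0.2,0,0,0,0,0.06,0.13,-0.2,0,0,0,0,0.06,0.18,-0.2,0,0,0,0,0.06,0.2,-0.2,0,0,0,0,0.06,0.2,-0.2,0,0,0,0]}}

```text
time: 8.65
eef_pos: [0.4733, 0.4123, 0.1996]
eef_rot: [-0.64, -3.075, -0.001]
ft_force: [0.1, -0.1, -0.4]
gripper_width: 0.008
gripper_force: 0.0
```

Run:
```python
from h import *
snap('scene','s3.png');snap('top','t3.png');s=env.read_state();print(s['ft_force'],s['eef_pos'],abs(s['dq']).max())
A=cv2.imread('pics/s3.png');B=cv2.imread('pics/t3.png')
cv2.imwrite('pics/c3.png',np.hstack([cv2.resize(A[170:350,160:360],(400,360)),cv2.resize(B[160:340,160:360],(400,360))]))
```

```text
[ 0.12601159 -0.55712443 -0.51753437] [0.47314762 0.40922171 0.19966556] 0.019880760134236602
```

View pics/c3.png

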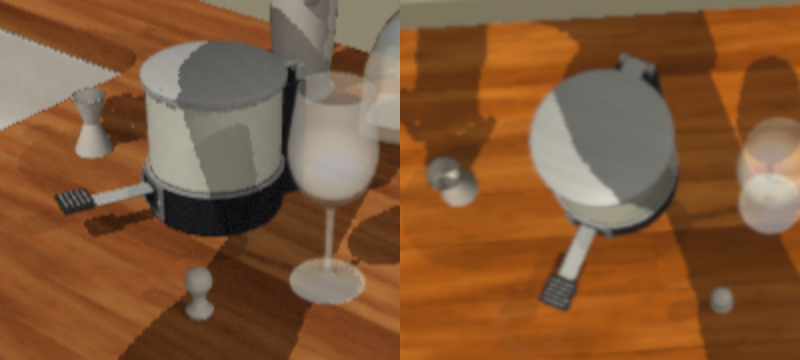

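The lid is flush on the rim, the lever is up, the glass, jigger and stopper are standing in place, and the hand is clear. I hand the job in.

```bash
python3 -c "
from bench import env
print(env.finish_job())"
```

```text
the job is handed in; nothing more can be done
None
```

I pressed the lever to its stop, the cork dropped inside, and I eased the lid shut at about 10 mm/s; the final pictures show it closed with the glass, jigger and stopper in place and the hand clear, and the job is handed in (no verdict was returned).

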